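Cull the rocking bearing plate

TASK

Two end bearing plates lie on the dark steel check plate; one is bent and has one end lifted off. Press the lifted end of the bent one down onto the check plate to prove that it rocks, let go, then put that plate in the low grey reject tray, lying flat with its hub up. Leave the good plate where it lies.

Things in the scene. Friction and masses are not known exactly. Their poses are not given: they have to be found in the camera images.
- bent_plate: bent bearing plate: galvanised sheet 4 mm thick, 120 x 90 mm, 0.5 kg, loose, with a round hub 40 mm across, its top 30 mm above the underside. Origin: on the hub axis at the flat part's underside, z up. Flat from x = -45 to a crease across it at x = +27 mm, beyond that the last 48 mm rise at 24 degrees. y spans -45 to +45 mm. Grip the hub from above, fingers along y (clear of the rising end)
- bent_end (a point): middle of the lower edge of the bent plate's lifted end (underside; 4 mm of sheet above it), at x = +71 mm on the plate, 20 mm above its origin and so off the check plate. Pressed near here with 2 to 5 N the plate tips about its crease until the end meets the check plate; let go, it falls back
- flat_plate: the good end bearing plate: same sheet, size, hub and holes, but quite flat (spans x = -45 to +75 mm, y = -45 to +45 mm, 4 mm thick, hub top 30 mm above the underside). Origin: on the hub's axis at the underside, z up
- check_plate: fixed dark steel check plate, 220 mm (x) x 380 mm (y) x 20 mm thick; both bearing plates lie on it, side by side along its y, in either order, turned any way; a loose bearing ring and a nut lie on it between them. Origin: centre of its underside, on the table; its top is 20 mm above that
- reject_tray: fixed low grey open tray for rejects, square, 220 x 220 mm outside, 40 mm high, walls and floor 4 mm thick, standing on the table beside the check plate on either side. Origin: centre of its underside, z up; the inner floor is 4 mm above it

How it is judged:
On the way:
1. the lifted end of the bent plate is pressed down by the gripper to within 5 mm of the check plate's top, on the check plate (z of bent_end in the frame of check_plate between 0.015 and 0.025 m and x of bent_plate in the frame of check_plate between -0.11 and 0.11 m and y of bent_plate in the frame of check_plate between -0.19 and 0.19 m and contact force between the fingers and bent_plate above 0.5 N), for 0.1 s.
At the end, for the whole second after the job is handed in: The bent plate lies at rest inside the reject tray, hub up: its hub axis within 75 mm of the tray's centre along each side, its underside within 10 mm of the tray's floor, tilted less than 10 degrees; the good plate lies flat on the check plate within 20 mm of where it began (x of bent_plate in the frame of reject_tray between -0.075 and 0.075 m and y of bent_plate in the frame of reject_tray between -0.075 and 0.075 m and z of bent_plate in the frame of reject_tray below 0.014 m and angle between bent_plate's own z axis and vertical below 0.17 rad and linear speed of bent_plate below 0.02 m/s and distance of flat_plate from where it was at the start of the episode below 0.02 m and angle between flat_plate's own z axis and vertical below 0.1 rad); the robot touches nothing.
It fails at once if the good plate is shifted by more than 20 mm (distance of flat_plate from where it was at the start of the episode above 0.02 m).
It also fails if it takes over 48 s, if anything falls off the work surface, if the arm or the gripper's body presses on something with over 40 N, if the wrist force passes 120 N, or if a joint passes its speed limit or range.

ROBOT

A 6-joint arm with a two-finger parallel gripper is mounted at the origin on the work surface. World frame = base frame: x ahead of the robot, y to its left, z up, the work surface at z = 0. Lengths are in m, angles in rad, forces in N, time in s.
With the tool pointing down it reaches from about 0.375 to 0.9 m from the base axis. Payload 3.1 kg.
Tool frame: the origin (TCP) lies on the centre line of the jaws, within the pads' length; the fingertips stand 8 mm ahead of it and the grasp point (between the pads) lies 11 mm behind it; z points along the fingers, y is the line along which they close (so a half turn about z gives the same grasp; the last joint's range is limited). The gripper opens to 85 mm and grips with 20 to 120 N. Pads are 22 mm wide; open, the fingers measure 114 mm over their backs; the gripper's body (76 mm by 85 mm) begins 54 mm behind the grasp point. The pads swing forward as they close: fully open they stand 13 mm farther back than shut.
Start: joints at [1.141, 0.527, 1.433, -0, 1.181, -0.178], TCP at [0.156, 0.605, 0.239] pointing down, gripper open.
Joint ranges: [-3.08, 3.08], [-0.75, 2.2], [0.22, 2.44], [-1.43, 4.57], [0, 2.65], [-2.85, 2.85]. Speed limits (rad/s): [2.79, 2.79, 3.14, 3.14, 3.14, 3.14].

INTERFACE

Orientations are given as a unit quaternion [x, y, z, w].
In Python, from station import * gives the robot as it stands.
- The arm moves only by the tool play_rows, never from a script. Its argument "rows" is a list of rows, each a list of 3 entries, a list of its own where there are three numbers: the turn, a rotation vector about the tool's x, y, z in degrees, then the shift along the tool's x, y, z in mm, then the closure, from 0 (fully open) to 1 (shut). In form: [[[ax, ay, az], [dx, dy, dz], jaw], ...]. A call has 1 to 12 rows; each row shifts and turns the commanded pose from where the row before left it, along the tool's axes as they then stand; what a row does not reach is not made up. A row lasts 1/12 s, in which the tool goes at most 41.7 mm and 7.16 degrees, less where a joint would pass 70% of its speed; a pose out of reach is approached as far as the arm can. A call with a gripper value outside its range is refused whole. The fingers move at their own pace and stop on an object; "grip_force" is the grip in N (left out, the last holds). Time passes only in rows, so rows that do not move let the fingers close. It gives the time, the measured TCP pose, the force, the opening and the grip force at its end, in the units of the state.
- sense(): the state, without advancing time (a new reading comes with each control period).
- snapshot(name): name is "scene" or "top" or "wrist"; returns (picture, depth): 420x560x3 uint8, red, green, blue; 420x560 float32, m along the optical axis (not along the pixel's ray), 0 where there is no reading.
- get_calibration(name): a dict with "vfov" (degrees; the focal length in pixels is half the picture's height over the tangent of half this angle, whatever the lens; pixels are square), "cx", "cy" (the principal point, pixels), "xyz" and "attitude" of the camera in the world. Camera axes: x right, y down, z forward; pixel columns grow to the right and rows downward; lengths in m; the calibration is good to about 2 mm. A picture is of the moment at which its call begins: read the wrist's pose just before it. get_calibration takes no time and is no camera call; for the wrist camera it gives the pose at the moment of the call.
- sign_off(): hands the job in; it is judged then, once.
The state is a dict: "t": time; "q": joint angles; "qd": joint speeds; "tau": joint torques, N m; "tcp_pos": TCP position; "tool_rot": TCP orientation; "force": force on the tool from outside, world axes, zero at the start; "ft_torque": the same for the moment, N m; "finger_gap": opening from 0.0 (shut) to 1.0 (fully open); "gripper_force": force on a finger pad.
Only numpy, scipy, OpenCV 4.12 (cv2) and the standard library are available. Lean on these libraries where they do the work, as an engineer would, in place of code of your own. Each camera call takes 0.05 s, during which the arm holds its last target. There are 200 camera calls.

## Working session

There is one attempt and no reset: what is moved stays moved. The work goes in short steps, Python scripts to look and compute and a tool call to move; the robot and the scene stay as the last step left them, time stands still between calls to the robot, and variables do not carry over. Pictures are saved under pics/ and viewed, at most 10 in all, crops included, and the job is handed in when it is done.

Besides the shell and the picture viewer there is one more tool, called by a JSON object that holds its "fn" and its "kwargs". play_rows: Moves the arm, as the interface text tells. Its arguments: {"type":"object","properties":{"rows":{"type":"array","items":{"type":"array"}},"grip_force":{"type":"number"}},"required":["rows"]}

```bash
mkdir -p pics; ls; cat > h.py <<'E'
from station import *
import numpy as np, cv2
from scipy.spatial.transform import Rotation as R
def cam(n):
    c=get_calibration(n); f=210/np.tan(np.radians(c["vfov"])/2)
    a=np.array(c["attitude"]); M=a if a.shape==(3,3) else R.from_quat(a).as_matrix()
    return c,f,M,np.array(c["xyz"])
def cloud(n,d,cal=None):
    c,f,M,p=cal or cam(n); v,u=np.mgrid[:420,:560]
    P=np.stack([(u-c["cx"])/f*d,(v-c["cy"])/f*d,d],-1)
    return P@M.T+p
E
python3 - <<'E'
from h import *
print(get_calibration("top"));print(get_calibration("scene"))
for n in("top","scene"):
    i,d=snapshot(n); cv2.imwrite(f"pics/{n}0.png",i[...,::-1]); np.save(f"{n}_d.npy",d)
print(sense())
E
```

```text
pics
{'vfov': 47.9043264755268, 'cx': 278.9072533806398, 'cy': 207.0223261819319, 'xyz': array([0.44063813, 0.00678077, 1.15856204]), 'attitude': array([ 0.71047549, -0.70217999,  0.0220792 , -0.04099205])}
{'vfov': 56.68363270132868, 'cx': 285.3188969091799, 'cy': 209.77196468042376, 'xyz': array([0.87039251, 0.50052863, 0.49613915]), 'attitude': array([ 0.26664205,  0.85479581, -0.42864682, -0.12036629])}
{'t': 0.1, 'q': array([ 1.14050861e+00,  5.28385331e-01,  1.43380583e+00, -1.91977512e-05,
        1.18143681e+00, -1.78511190e-01]), 'qd': array([-0.00035658, -0.00323738, -0.00341121,  0.00076742, -0.00082765,
       -0.00081522]), 'tau': array([ 4.84706088e-04, -4.43304455e+01, -1.78587270e+01, -1.72391369e-04,
        3.88439919e-03, -3.65024235e-06]), 'tcp_pos': array([0.15540829, 0.60469312, 0.23841396]), 'tool_rot': array([ 1.25552330e-01,  9.92086476e-01, -9.73532669e-04, -2.96543758e-04]), 'force': array([-0.37972933,  0.68106521,  0.37840744]), 'ft_torque': array([0.00111379, 0.03671572, 0.01411971]), 'gripper_force': 0.0, 'finger_gap': 1.000386829463507}
```

View pics/top0.png

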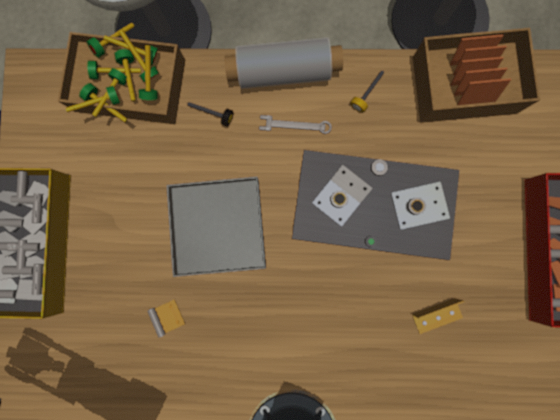

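View pics/scene0.png

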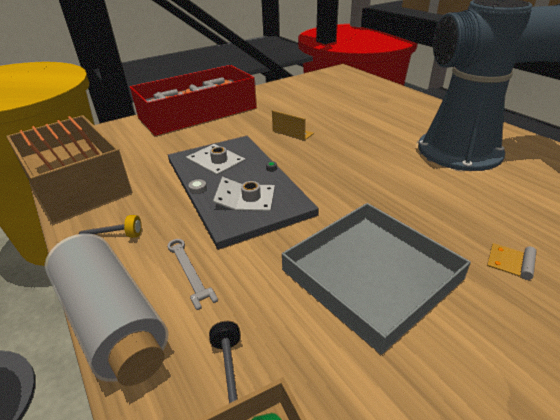

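The top view shows the tray at (217,226), the left plate with its hub at (340,199) and a shaded upper-right end at (356,182), so that is probably the bent one. The right plate's hub is at (417,206). The ring is at (380,167) and the nut at (370,241). The scene view agrees: the near plate is at (245,193). I'll check heights with depth.

```bash
python3 - <<'E'
from h import *
d=np.load("top_d.npy"); P=cloud("top",d); I=cv2.imread("pics/top0.png")
for n,(u,v) in dict(hubL=(340,199),endL=(356,181),flatL=(328,211),hubR=(417,206),endR=(440,203),flatR=(400,207),tray=(217,226),ring=(380,167),nut=(370,241),chk=(320,235),table=(280,300)).items():
    print(n,np.round(np.median(P[v-1:v+2,u-1:u+2].reshape(-1,3),0),4))
for n,(a,b,c,e) in dict(L=(305,375,160,230),R=(385,455,175,235)).items():
    Q=P[c:e,a:b].reshape(-1,3);C=I[c:e,a:b].reshape(-1,3).max(1)
    m=(C>115)&(Q[:,2]>.018); 
    print(n,m.sum(),cv2.minAreaRect(Q[m,:2].astype(np.float32)*1000), np.percentile(Q[m,2],[5,50,90]))
    h=Q[Q[:,2]>.044+(0.0)]; print(' hub',len(h),h.mean(0))
S=cloud("scene",np.load("scene_d.npy"))
m=(S[...,2]>.046)&(S[...,2]<.06)&(S[...,0]>.4)&(S[...,0]<.6)&(S[...,1]<.0)&(S[...,1]>-.4)
for y0,y1 in((-.19,0),(-.4,-.19)):
    q=S[m&(S[...,1]>y0)&(S[...,1]<y1)]; print(len(q),q.mean(0) if len(q) else '',q.max(0) if len(q) else '')
m=cv2.inRange(P[...,2].astype(np.float32),.033,.05); m[:, 290:]=0; m[:,:150]=0; m[:160]=0;m[285:]=0
y,x=np.nonzero(m); print('tray',cv2.minAreaRect(P[y,x,:2].astype(np.float32)*1000))
c=cv2.resize(I[140:270,285:470],None,fx=4.2,fy=4.2,interpolation=cv2.INTER_CUBIC); cv2.imwrite("pics/c1.png",c)
E
```

```text
hubL [ 0.5601 -0.1062  0.0502]
endL [ 0.605  -0.1455  0.0389]
flatL [ 0.5336 -0.0802  0.024 ]
hubR [ 0.5453 -0.2858  0.0514]
endR [ 0.5558 -0.3478  0.0231]
flatR [ 0.545  -0.2526  0.0232]
tray [0.4953 0.1894 0.0058]
ring [ 0.6401 -0.2032  0.0331]
nut [ 0.4629 -0.1789  0.0332]
chk [ 0.476  -0.0616  0.0196]
table [ 0.3182  0.0329 -0.0007]
L 1778 ((545.820556640625, -91.98926544189453), (92.99124908447266, 287.54144287109375), 51.65134048461914) [0.02034508 0.02621716 0.04313494]
 hub 264 [ 0.55482562 -0.09863455  0.12949878]
R 1772 ((520.2681884765625, -173.17698669433594), (92.84024810791016, 386.9537048339844), 13.342748641967773) [0.0196837  0.02346456 0.0278272 ]
 hub 258 [ 0.53438462 -0.25366754  0.16591649]
192 [ 0.56470725 -0.10083529  0.05091732] [ 0.58232811 -0.0828131   0.05379129]
130 [ 0.55006545 -0.28179545  0.0505882 ] [ 0.56894304 -0.26576677  0.05324475]
tray ((492.87896728515625, 190.11575317382812), (220.34312438964844, 220.80328369140625), 5.836218357086182)
```

View pics/c1.png

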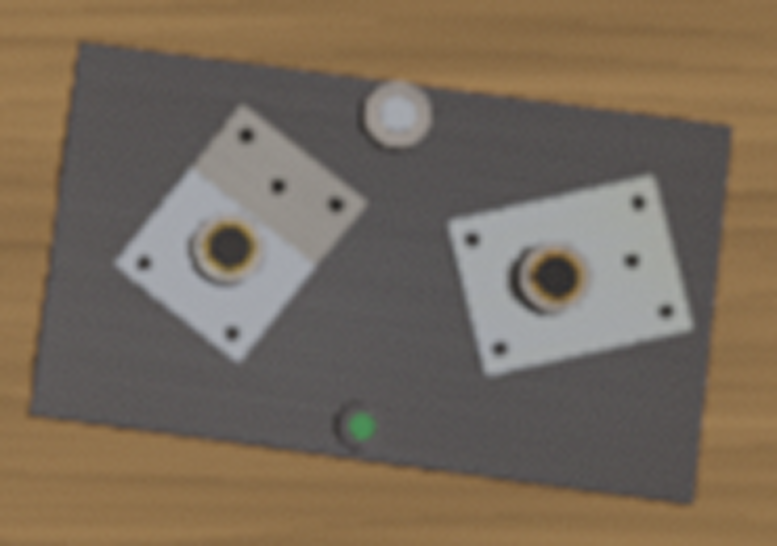

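The left plate is the bent one: its end stands 39 mm up, the crease is visible, and the hub top is at about 0.050 by both cameras. Next I work out its yaw and the first moves.

```bash
cat >> h.py <<'E'
def px(n,uv,z,cal=None):
    c,f,M,p=cal or cam(n); r=M@np.array([(uv[0]-c["cx"])/f,(uv[1]-c["cy"])/f,1]); return p+r*(z-p[2])/r[2]
def go(target,yx=None,s=None):
    """shift in tool axes (mm) to world target; turn (deg about tool z) bringing tool y onto horizontal dir yx (mod 180)"""
    s=s or sense(); T=R.from_quat(s["tool_rot"]); d=T.inv().apply(np.array(target)-s["tcp_pos"])*1000
    out="shift %s"%np.round(d,1)
    if yx is not None:
        v=T.inv().apply([yx[0],yx[1],0]); a=np.degrees(np.arctan2(-v[0],v[1])); a=(a+90)%180-90; out+=" turn z %.1f"%a
    print(out, "z axis",np.round(T.apply([0,0,1]),3))
E
python3 - <<'E'
from h import *
g=lambda a,b:(285+a/4.2,140+b/4.2)
A=px("top",g(115,263),.024)[:2];B=px("top",g(240,362),.024)[:2];C=px("top",g(242,103),.044)[:2];D=px("top",g(368,203),.044)[:2]
print(A,B,C,D)
ex=(C+D-A-B)/2;print(np.linalg.norm(ex));ex/=np.linalg.norm(ex);w=(C-D+A-B)/2;print(np.linalg.norm(w),w/np.linalg.norm(w),ex)
ey=np.array([-ex[1],ex[0]])
print("hub from edge",(A+B)/2+.045*ex, "from px",px("top",g(231,246),.05))
print("yaw",np.degrees(np.arctan2(ex[1],ex[0])))
h=(A+B)/2+.045*ex; go([*(h+.03*ex),.25],ey); print(get_calibration("wrist"),sense()["tcp_pos"])
E
```

```text
[ 0.55348355 -0.0426691 ] [ 0.49753041 -0.11416247] [ 0.64329122 -0.11301122] [ 0.586897   -0.18375477]
0.11367174054842838
0.09062736135763584 [0.61983137 0.78473504] [ 0.7881214  -0.61551982]
hub from edge [ 0.56097244 -0.10611418] from px [ 0.56112871 -0.10630357  0.05      ]
yaw -37.98970120852211
shift [-597.3 -599.4  -10.6] turn z 23.6 z axis [-0.001 -0.002 -1.   ]
{'vfov': 65.9591633733097, 'cx': 278.3264767541831, 'cy': 216.32811842590385, 'xyz': array([0.07749159, 0.62532623, 0.37356848]), 'attitude': array([0.78003958, 0.60460106, 0.09785519, 0.12814121])} [0.15540829 0.60469312 0.23841396]
```

{"fn": "play_rows", "kwargs": {"rows": [[[0, 0, 0], [-15, -15, 0], 1], [[0, 0, 0], [-25, -25, 0], 1], [[0, 0, 0], [-25, -25, 0], 1], [[0, 0, 0], [-25, -25, 0], 1], [[0, 0, 0], [-25, -25, 0], 1], [[0, 0, 0], [-25, -25, 0], 1], [[0, 0, 0], [-25, -25, 0], 1], [[0, 0, 0], [-25, -25, 0], 1], [[0, 0, 0], [-25, -25, 0], 1], [[0, 0, 0], [-25, -25, 0], 1], [[0, 0, 0], [-25, -25, 0], 1], [[0, 0, 0], [-25, -25, 0], 1]]}}

```text
t: 1.1
tcp_pos: [0.3646, 0.2505, 0.2392]
tool_rot: [0.125, 0.992, -0.0, -0.0]
force: [-0.7, -0.1, 1.3]
finger_gap: -0.0
gripper_force: 0.0
```

{"fn": "play_rows", "kwargs": {"rows": [[[0, 0, 0], [-25, -25, 0], 1], [[0, 0, 0], [-25, -25, 0], 1], [[0, 0, 0], [-25, -25, 0], 1], [[0, 0, 0], [-25, -25, 0], 1], [[0, 0, 0], [-25, -25, 0], 1], [[0, 0, 0], [-25, -25, 0], 1], [[0, 0, 0], [-25, -25, 0], 1], [[0, 0, 0], [-25, -25, 0], 1], [[0, 0, 0], [-25, -25, 0], 1], [[0, 0, 0], [-25, -25, 0], 1], [[0, 0, 0], [-25, -25, 0], 1], [[0, 0, 0], [-15, -15, 0], 1]]}}

```text
t: 2.1
tcp_pos: [0.5746, -0.1045, 0.239]
tool_rot: [0.127, 0.992, -0.001, 0.001]
force: [-0.1, 1.0, 0.5]
finger_gap: -0.001
gripper_force: 0.0
```

{"fn": "play_rows", "kwargs": {"rows": [[[0, 0, 4], [0, 0, 0], 1], [[0, 0, 5], [0, 0, 0], 1], [[0, 0, 5], [0, 0, 0], 1], [[0, 0, 5], [0, 0, 0], 1], [[0, 0, 4.6], [0, 0, 0], 1], [[0, 0, 0], [0, 0, 0], 1], [[0, 0, 0], [0, 0, 0], 1]]}}

```text
t: 2.68
tcp_pos: [0.5726, -0.1009, 0.2389]
tool_rot: [0.325, 0.946, 0.0, -0.0]
force: [0.1, -0.0, 0.5]
finger_gap: 0.003
gripper_force: 0.0
```

```bash
python3 - <<'E'
from h import *
s=sense(); print(s["t"],s["tcp_pos"],s["q"],s["finger_gap"])
c=cam("wrist"); i,d=snapshot("wrist"); np.save("w1.npy",d); import pickle; pickle.dump(c,open("w1.pkl","wb"))
cv2.imwrite("pics/w1.png",i[...,::-1])
h=np.array([.561,-.1062]);ex=np.array([.7881,-.6155]);ey=np.array([.6155,.7881])
go([*(h+.062*ex),.06],ey,s)
P=cloud("wrist",d,c); m=(abs(P[...,2]-.0505)<.004)&(np.hypot(P[...,0]-.561,P[...,1]+.106)<.03); q=P[m]; print(len(q),q.mean(0),cv2.minEnclosingCircle(q[:,:2].astype(np.float32)))
E
```

```text
2.6833 [ 0.57261019 -0.10085414  0.23894238] [-3.66435434e-01  4.69402649e-01  1.54429551e+00  7.34758884e-06
  1.12879725e+00 -1.27554903e+00] 0.0026058302613180314
shift [-56.3 -11.4 178.9] turn z 0.1 z axis [-0.001  0.    -1.   ]
1156 [ 0.56252857 -0.10500098  0.05103262] ((0.5629157423973083, -0.10537106543779373), 0.02001778967678547)
```

View pics/w1.png

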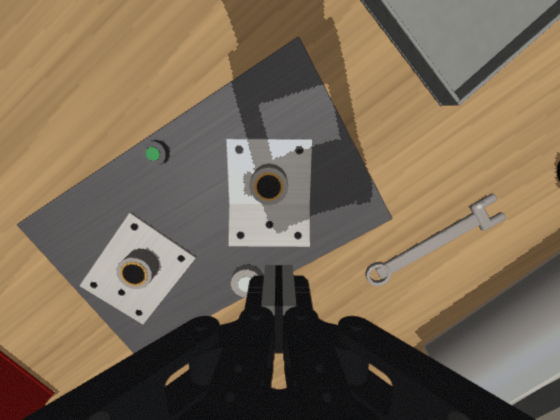

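The wrist view puts the hub at (268,185), the crease at row 205 and the lifted end at row 245, with the plate aligned to the tool. The ring at (245,282) is clear of the press point. I move over the end and descend.

{"fn": "play_rows", "kwargs": {"rows": [[[0, 0, 0], [-28, -5.5, 10], 1], [[0, 0, 0], [-28, -5.5, 25], 1], [[0, 0, 0], [0, 0, 35], 1], [[0, 0, 0], [0, 0, 35], 1], [[0, 0, 0], [0, 0, 35], 1], [[0, 0, 0], [0, 0, 25], 1], [[0, 0, 0], [0, 0, 14], 1], [[0, 0, 0], [0, 0, 0], 1], [[0, 0, 0], [0, 0, 0], 1]]}}

```text
t: 3.48
tcp_pos: [0.6098, -0.1439, 0.0595]
tool_rot: [0.325, 0.946, 0.0, -0.001]
force: [1.1, -0.0, 0.4]
finger_gap: 0.001
gripper_force: 0.0
```

{"fn": "play_rows", "kwargs": {"rows": [[[0, 0, 0], [0, 0, 4], 1], [[0, 0, 0], [0, 0, 4], 1], [[0, 0, 0], [0, 0, 4], 1], [[0, 0, 0], [0, 0, 3], 1], [[0, 0, 0], [0, 0, 3], 1], [[0, 0, 0], [0, 0, 2], 1], [[0, 0, 0], [0, 0, 2], 1], [[0, 0, 0], [0, 0, 0], 1], [[0, 0, 0], [0, 0, 0], 1]]}}

```text
t: 4.23
tcp_pos: [0.6099, -0.1439, 0.0381]
tool_rot: [0.326, 0.945, 0.0, -0.0]
force: [0.4, -0.2, 1.8]
finger_gap: -0.001
gripper_force: 0.6
```

{"fn": "play_rows", "kwargs": {"rows": [[[0, 0, 0], [0, 0, 2], 1], [[0, 0, 0], [0, 0, 2], 1], [[0, 0, 0], [0, 0, 1], 1], [[0, 0, 0], [0, 0, 0], 1], [[0, 0, 0], [0, 0, 0], 1], [[0, 0, 0], [0, 0, 0], 1]]}}

```text
t: 4.73
tcp_pos: [0.6101, -0.144, 0.0333]
tool_rot: [0.326, 0.945, 0.0, -0.0]
force: [0.4, -0.2, 0.2]
finger_gap: 0.0
gripper_force: 0.6
```

```bash
python3 - <<'E'
from h import *
s=sense(); print(s["force"],s["tcp_pos"])
i,d=snapshot("scene"); P=cloud("scene",d)
c=cv2.resize(i[140:260,160:330],None,fx=4.5,fy=4.5,interpolation=cv2.INTER_CUBIC); cv2.imwrite("pics/p1.png",c[...,::-1])
E
```

```text
[ 0.35208563 -0.16971997  0.21936491] [ 0.610111   -0.14404853  0.03325432]
```

View pics/p1.png

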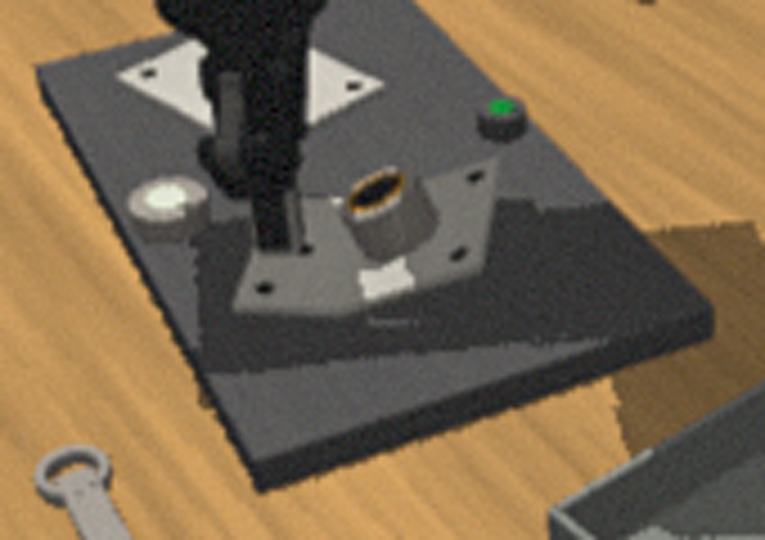

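The plate is tipped with the hub leaning over, and the pressed end (235–340, 305) is nearly on the check plate. I press on in 0.5 mm steps until it is firm.

{"fn": "play_rows", "kwargs": {"rows": [[[0, 0, 0], [0, 0, 0.5], 1], [[0, 0, 0], [0, 0, 0.5], 1], [[0, 0, 0], [0, 0, 0.5], 1], [[0, 0, 0], [0, 0, 0], 1], [[0, 0, 0], [0, 0, 0], 1], [[0, 0, 0], [0, 0, 0], 1], [[0, 0, 0], [0, 0, 0], 1]]}}

```text
t: 5.37
tcp_pos: [0.6103, -0.1442, 0.0321]
tool_rot: [0.326, 0.945, -0.0, 0.0]
force: [-0.8, -1.0, 5.8]
finger_gap: -0.0
gripper_force: 2.6
```

It met the check plate: the tip is at 24 mm and the force rose to 5.8 N. I release it gently, rise and open.

{"fn": "play_rows", "kwargs": {"rows": [[[0, 0, 0], [0, 0, -3], 1], [[0, 0, 0], [0, 0, -3], 1], [[0, 0, 0], [0, 0, -4], 1], [[0, 0, 0], [0, 0, -4], 1], [[0, 0, 0], [0, 0, -5], 1], [[0, 0, 0], [0, 0, -15], 1], [[0, 0, 0], [0, 0, -35], 1], [[0, 0, 0], [0, 0, -40], 0], [[0, 0, 0], [0, 0, -40], 0], [[0, 0, 0], [0, 0, -40], 0], [[0, 0, 0], [0, 0, 0], 0], [[0, 0, 0], [0, 0, 0], 0]]}}

```text
t: 6.37
tcp_pos: [0.6122, -0.1449, 0.2246]
tool_rot: [0.326, 0.945, -0.0, 0.004]
force: [-1.0, -1.0, -0.4]
finger_gap: 0.71
gripper_force: 0.0
```

```bash
python3 - <<'E'
from h import *
s=sense(); print(s["t"],s["tcp_pos"],s["finger_gap"])
c=cam("wrist"); i,d=snapshot("wrist"); cv2.imwrite("pics/w2.png",i[...,::-1])
P=cloud("wrist",d,c); m=(abs(P[...,2]-.0505)<.005)&(np.hypot(P[...,0]-.561,P[...,1]+.106)<.035); q=P[m]; print(len(q),q.mean(0)); (x,y),r=cv2.minEnclosingCircle(q[:,:2].astype(np.float32)); print(x,y,r)
P=cloud("top",snapshot("top")[1]); m=(abs(P[...,2]-.0505)<.005)&(np.hypot(P[...,0]-.561,P[...,1]+.106)<.035); q=P[m]; print('top',len(q),q.mean(0) if len(q) else '')
go([x,y,.034],[.6155,.7881],s)
E
```

```text
6.3667 [ 0.61215966 -0.14492597  0.22461258] 0.7104581724983857
1485 [ 0.56286949 -0.10537326  0.05104301]
0.5632005333900452 -0.1056722104549408 0.019838960841298103
top 0 
shift [ 64.3   0.4 190.1] turn z -0.0 z axis [ 0.008 -0.003 -1.   ]
```

View pics/w2.png

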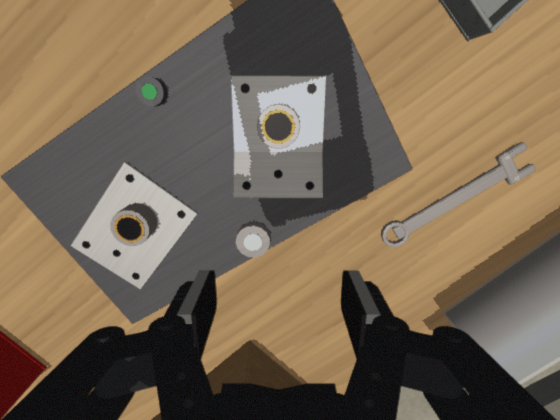

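The plate fell back flat, with its hub at (278,125) in the picture, which is (0.563,-0.1055) in the world. The good plate at (133,225) is untouched. I go above the hub.

{"fn": "play_rows", "kwargs": {"rows": [[[0, 0, 0], [31, 0, 0], 0], [[0, 0, 0], [32, 0, 20], 0], [[0, 0, 0], [0, 0, 35], 0], [[0, 0, 0], [0, 0, 35], 0], [[0, 0, 0], [0, 0, 30], 0], [[0, 0, 0], [0, 0, 0], 0], [[0, 0, 0], [0, 0, 0], 0]]}}

```text
t: 7.05
tcp_pos: [0.5583, -0.1044, 0.098]
tool_rot: [0.326, 0.945, 0.0, -0.004]
force: [0.5, -0.2, -0.0]
finger_gap: 1.001
gripper_force: 0.0
```

```bash
python3 - <<'E'
from h import *
go([.563,-.1055,.034],[.6155,.7881])
E
```

```text
shift [-4.8  2.2 64. ] turn z -0.0 z axis [-0.007  0.003 -1.   ]
```

{"fn": "play_rows", "kwargs": {"rows": [[[0, 0, 0], [0, 0, 15], 0], [[0, 0, 0], [0, 0, 15], 0], [[0, 0, 0], [0, 0, 0], 0], [[0, 0, 0], [0, 0, 0], 0], [[0, 0, 0], [0, 0, 0], 0]]}}

```text
t: 7.47
tcp_pos: [0.5616, -0.1057, 0.0724]
tool_rot: [0.326, 0.945, -0.0, 0.001]
force: [1.1, 0.1, 0.2]
finger_gap: 1.002
gripper_force: 0.0
```

```bash
python3 - <<'E'
from h import *
go([.563,-.1055,.034],[.6155,.7881])
E
```

```text
shift [-0.9  1.  38.4] turn z -0.0 z axis [ 0.002 -0.001 -1.   ]
```

{"fn": "play_rows", "kwargs": {"rows": [[[0, 0, 0], [-1, 1, 13], 0], [[0, 0, 0], [0, 0, 13], 0], [[0, 0, 0], [0, 0, 8], 0], [[0, 0, 0], [0, 0, 4], 0], [[0, 0, 0], [0, 0, 0], 0], [[0, 0, 0], [0, 0, 0], 0.3], [[0, 0, 0], [0, 0, 0], 0.7], [[0, 0, 0], [0, 0, 0], 1], [[0, 0, 0], [0, 0, 0], 1], [[0, 0, 0], [0, 0, 0], 1], [[0, 0, 0], [0, 0, 0], 1]], "grip_force": 50}}

```text
t: 8.38
tcp_pos: [0.5623, -0.1054, 0.0336]
tool_rot: [0.326, 0.945, -0.0, 0.001]
force: [-1.4, 0.2, 4.8]
finger_gap: 0.452
gripper_force: 50.6
```

{"fn": "play_rows", "kwargs": {"rows": [[[0, 0, 0], [0, 0, -4], 1], [[0, 0, 0], [0, 0, -8], 1], [[0, 0, 0], [0, 0, -16], 1], [[0, 0, 0], [0, 0, -20], 1], [[0, 0, 0], [0, 0, -20], 1], [[0, 0, 0], [0, 0, -12], 1], [[0, 0, 0], [0, 0, 0], 1]]}}

```text
t: 8.97
tcp_pos: [0.5635, -0.1055, 0.1155]
tool_rot: [0.326, 0.945, -0.0, 0.003]
force: [0.3, -0.2, -3.4]
finger_gap: 0.453
gripper_force: 50.8
```

{"fn": "play_rows", "kwargs": {"rows": [[[0, 0, 0], [10, 8, 0], 1], [[0, 0, 0], [20, 16, 0], 1], [[0, 0, 0], [24, 20, 0], 1], [[0, 0, 0], [24, 20, 0], 1], [[0, 0, 0], [24, 20, 0], 1], [[0, 0, 0], [24, 20, 0], 1], [[0, 0, 0], [24, 20, 0], 1], [[0, 0, 0], [24, 20, 0], 1], [[0, 0, 0], [24, 20, 0], 1], [[0, 0, 0], [20, 16, 0], 1], [[0, 0, 0], [12, 6, 0], 1], [[0, 0, 0], [6, 4, 0], 1]]}}

```text
t: 9.97
tcp_pos: [0.4901, 0.1918, 0.1116]
tool_rot: [0.324, 0.946, -0.001, -0.002]
force: [-0.5, -0.2, -3.5]
finger_gap: 0.449
gripper_force: 51.0
```

{"fn": "play_rows", "kwargs": {"rows": [[[0, 0, 0], [0, 0, 0], 1], [[0, 0, 0], [0, 0, 0], 1], [[0, 0, 0], [0, 0, 0], 1], [[0, 0, 0], [0, 0, 0], 1]]}}

```text
t: 10.3
tcp_pos: [0.4937, 0.1887, 0.1127]
tool_rot: [0.327, 0.945, -0.0, 0.0]
force: [0.7, -0.6, -2.9]
finger_gap: 0.451
gripper_force: 51.0
```

```bash
python3 - <<'E'
from h import *
s=sense();print(s["finger_gap"],s["tcp_pos"]);go([.493,.190,.0175])
i,d=snapshot("scene"); cv2.imwrite("pics/t1.png",i[...,::-1])
E
```

```text
0.4513829414596313 [0.49373815 0.18871336 0.11273639]
shift [ 1.4  0.6 95.2] z axis [ 0. -0. -1.]
```

View pics/t1.png

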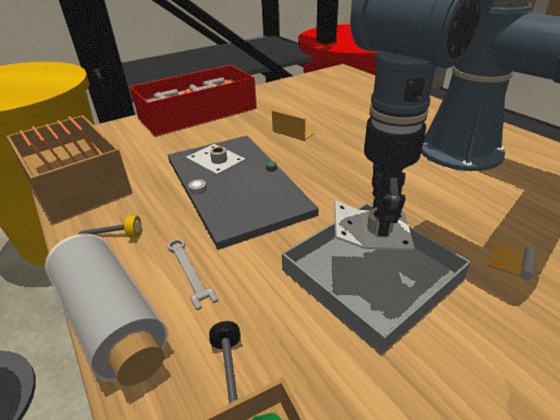

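The plate is held level over the tray at (375,225), and the good plate stays at (215,158). I lower it, open and retreat.

{"fn": "play_rows", "kwargs": {"rows": [[[0, 0, 0], [0, 0, 15], 1], [[0, 0, 0], [0, 0, 25], 1], [[0, 0, 0], [0, 0, 25], 1], [[0, 0, 0], [0, 0, 15], 1], [[0, 0, 0], [0, 0, 7], 1], [[0, 0, 0], [0, 0, 4], 1], [[0, 0, 0], [0, 0, 2], 1], [[0, 0, 0], [0, 0, 1], 1], [[0, 0, 0], [0, 0, 0], 1], [[0, 0, 0], [0, 0, 0], 1]]}}

```text
t: 11.18
tcp_pos: [0.4938, 0.19, 0.0197]
tool_rot: [0.326, 0.945, 0.0, 0.001]
force: [0.4, 1.0, -3.8]
finger_gap: 0.446
gripper_force: 50.9
```

{"fn": "play_rows", "kwargs": {"rows": [[[0, 0, 0], [0, 0, 1], 1], [[0, 0, 0], [0, 0, 1], 1], [[0, 0, 0], [0, 0, 0], 1], [[0, 0, 0], [0, 0, 0], 1]]}}

```text
t: 11.52
tcp_pos: [0.4936, 0.1901, 0.0176]
tool_rot: [0.326, 0.945, 0.0, 0.001]
force: [-0.4, 0.6, 4.3]
finger_gap: 0.45
gripper_force: 51.6
```

{"fn": "play_rows", "kwargs": {"rows": [[[0, 0, 0], [0, 0, 0], 0.3], [[0, 0, 0], [0, 0, 0], 0], [[0, 0, 0], [0, 0, 0], 0], [[0, 0, 0], [0, 0, 0], 0], [[0, 0, 0], [0, 0, -5], 0], [[0, 0, 0], [0, 0, -15], 0], [[0, 0, 0], [0, 0, -30], 0], [[0, 0, 0], [0, 0, -40], 0], [[0, 0, 0], [0, 0, -40], 0], [[0, 0, 0], [0, 0, -40], 0], [[0, 0, 0], [0, 0, 0], 0], [[0, 0, 0], [0, 0, 0], 0]]}}

```text
t: 12.52
tcp_pos: [0.4948, 0.1903, 0.1898]
tool_rot: [0.326, 0.945, 0.002, 0.003]
force: [-0.2, -0.2, 0.2]
finger_gap: 0.995
gripper_force: 0.0
```

```bash
python3 - <<'E'
from h import *
i,d=snapshot("scene"); cv2.imwrite("pics/t2.png",i[...,::-1]); P=cloud("scene",d)
m=(abs(P[...,2]-.0335)<.006)&(np.hypot(P[...,0]-.493,P[...,1]-.19)<.03);q=P[m];print(len(q),q.mean(0) if len(q) else '')
m=(abs(P[...,2]-.0505)<.005)&(np.hypot(P[...,0]-.55,P[...,1]+.282)<.03);print(P[m].mean(0))
E
```

```text
391 [0.49706194 0.19394173 0.03456312]
[ 0.54980786 -0.28150643  0.05049344]
```

View pics/t2.png

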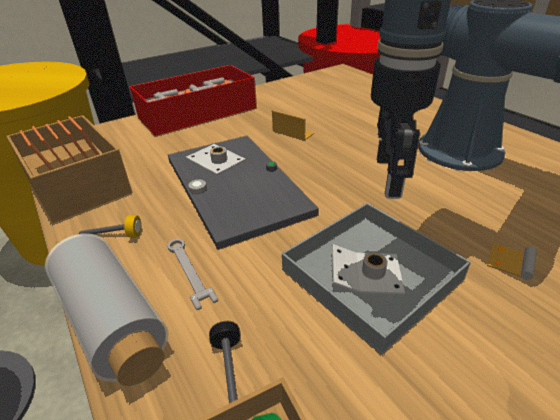

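The bent plate lies flat, hub up, in the middle of the tray at (370,268). The good plate has not moved and the gripper is clear.

```bash
python3 -c "from station import *; print(sign_off())"
```

```text
the job is handed in; nothing more can be done
None
```

I pressed the bent plate's lifted end down onto the check plate, let it fall back, then placed the plate flat and hub up near the centre of the reject tray; the good plate did not move, and the job is handed in (no verdict was returned).

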